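Gauge a filling sleeve and hold it seated in the V-block

ROBOT

A 6-joint arm with a two-finger parallel gripper is mounted at the origin on a cart in front of the work surface, level with it; the furniture and walls round the work are solid. World frame = base frame: x ahead of the robot, y to its left, z up, the work surface at z = 0. Lengths are in m, angles in rad, forces in N, time in s.
With the tool pointing down it reaches from about 0.375 to 0.9 m from the base axis. Payload 3.1 kg.
Tool frame: the origin (TCP) lies midway between the tips of the shut fingers; the grasp point (between the pads) lies 19 mm behind it (manip.grasp_offset is the distance from the TCP to the grasp point, in m); z points along the fingers, y is the line along which they close (so a half turn about z gives the same grasp; the last joint's range is limited). The gripper opens to 85 mm and grips with 20 to 120 N. Pads are 22 mm wide; open, the fingers measure 114 mm over their backs; the gripper's body (76 mm by 85 mm) begins 54 mm behind the grasp point. The pads swing forward as they close: fully open they stand 13 mm farther back than shut.
Start: joints at [-1.298, 0.527, 1.433, -0, 1.181, -0.178], TCP at [0.272, -0.563, 0.231] pointing down, gripper open.
Joint ranges: [-3.08, 3.08], [-0.75, 2.2], [0.22, 2.44], [-1.43, 4.57], [0, 2.65], [-2.85, 2.85]. Speed limits (rad/s): [2.79, 2.79, 3.14, 3.14, 3.14, 3.14].

INTERFACE

Orientations are given as a unit quaternion [x, y, z, w].
In Python, from station import sensors, cams, order, manip gives the robot as it stands.
- The arm moves only by the tool move_arm, never from a script. Its argument "targets" is a list of rows, each an object of numbers: "dx", "dy", "dz": the shift along the world's x, y, z normalised to -1 to 1, where 1 is 25 mm; "rx", "ry", "rz": the turn, a rotation vector about the world's x, y, z normalised to -1 to 1, where 1 is 30 degrees. A call has exactly 10 rows; each row shifts and turns the commanded pose from where the row before left it; what a row does not reach is not made up. A row lasts 1/8 s, in which the tool goes at most 62.5 mm and 10.7 degrees, less where a joint would pass 70% of its speed; a pose out of reach is approached as far as the arm can. A call with a number of a shift or a turn outside -1 to 1 is refused whole. A call with a gripper value outside its range is refused whole. "claw" is the opening in per cent of the stroke, from 0 (shut) to 100 (fully open), set as the call begins (left out, the last holds). The fingers move at their own pace and stop on an object; "newtons" is the grip in N (left out, the last holds). Time passes only in rows, so rows that do not move let the fingers close, or fill a call up. It gives the time, the measured TCP pose, the force, the opening and the grip force at its end, in the units of the state.
- sensors.sense(): the state, without advancing time (a new reading comes with each control period).
- cams.snapshot(name): name is "side" or "top"; returns the picture (400x640x3 uint8, red, green, blue); there is no depth.
- cams.camera_model(name): a dict with "fx", "fy", "cx", "cy" (pixels), "distortion" ([k1, k2, p1, p2, k3] as OpenCV has them; the pictures are not rectified), "extrinsics" (4x4, takes a point from world to camera coordinates). Camera axes: x right, y down, z forward; pixel columns grow to the right and rows downward; lengths in m; the calibration is good to about 2 mm. A picture is of the moment at which its call begins. camera_model takes no time and is no camera call.
- order.sign_off(): hands the job in; it is judged then, once.
The state is a dict: "t": time; "q": joint angles; "qd": joint speeds; "tau": joint torques, N m; "tcp_pos": TCP position; "tool_rot": TCP orientation; "force": force on the tool from outside, world axes, zero at the start; "ft_torque": the same for the moment, N m; "finger_gap": opening from 0.0 (shut) to 1.0 (fully open); "gripper_force": force on a finger pad.
Only numpy, scipy, OpenCV 4.12 (cv2) and the standard library are available. Lean on these libraries where they do the work, as an engineer would, in place of code of your own. Each camera call takes 0.05 s, during which the arm holds its last target. There are 200 camera calls.

TASK

Check the longer of the two steel filling sleeves on the gauge stand: slide it along the level pin until it meets the shoulder, then draw it right off again. Then lay it along the groove of the V-block, centred over both cheeks, and press it down gently so that it bears on both sloping sides; finish while you are still holding it pressed there. Leave the short sleeve and all other things where they are.

Things in the scene. Friction and masses are not known exactly. Their poses are not given: they have to be found in the camera images.
- long_sleeve: plain steel tube lying on the table, 110 mm long, outside diameter 40 mm, open through bore of 24 mm, 0.25 kg (varies by a quarter). Origin at the middle of its axis (20 mm above the table at the start); its axis is y, both ends alike. It may have rolled, so that its x and z point anywhere across the axis.
- short_sleeve: plain steel tube lying on the table, 75 mm long, outside diameter 40 mm, thick-walled with a bore of only 12 mm (does not go on the pin). Not to be moved. Origin at the middle of its axis, axis y. It and the long sleeve may lie in either of two places.
- gauge_stand: fixed stand, origin on the table under its middle, z up: base plate 80 (x) x 90 (y) x 12 mm, screw heads to 16 mm; post 36 mm wide, y = -26 to -4 mm, top 94 mm up; shoulder disc of 36 mm diameter with its face at y = 6 mm; from it a level steel pin of 18 mm diameter points to +y, axis 80 mm up, 45 mm long (end at y = 51 mm), the last 11 mm tapering to 7 mm diameter
- pin_tip (a point): middle of the free end of the gauge pin, 80 mm above the table; axes as those of gauge_stand (y points along the pin, away from the shoulder)
- pin_home (a point): point on the pin's axis 55 mm from the shoulder face (10 mm beyond the pin's end): here lies the middle of the long sleeve when its end meets the shoulder; axes as those of gauge_stand
- v_block: fixed block, origin on the table under its middle, z up: base plate 80 (x) x 96 (y) x 12 mm, screw heads to 16 mm; two V-cheeks 15 mm thick (y = -42 to -27 and 27 to 42 mm), 68 mm wide, tops 54 mm up; between them a free gap of 54 mm where fingers can reach down round the sleeve. The level groove runs along y, has 45 degree faces and is 45 mm wide at the top
- v_seat (a point): middle of the long sleeve's axis when it is seated: 60 mm above the table, above the origin of v_block; axes as those of v_block (y along the groove)
- v_face_near: the two cheek halves on the v_block's -x side of the groove, rigid, ground smooth (friction about 0.2, so that a sleeve pushed down slides to the middle); origin as v_block. The sleeve's weight alone gives about 1.7 N on each side; a push of 15 N down adds some 10 N on each. A sideways pull by the gripper takes load off one side
- v_face_far: the same on the v_block's +x side of the groove; origin as v_block
- marker: marker pen lying on the table, 131 x 18 mm, loose bystander; origin at the middle of its underside
- nozzle_1: upright steel piping nozzle, a cone 27 mm wide and 36 mm high, loose bystander; origin under its middle
- nozzle_3: upright steel piping nozzle, a cone 30 mm wide and 40 mm high, loose bystander; origin under its middle
- ring_cutter: steel ring cutter, 53 mm wide, 26 mm high, loose bystander; origin under its middle
Mind the look-alikes: they are no part of the job. Leave any yellow look-alike of the long_sleeve alone.

How it is judged:
On the way, in this order (a step that is already met when the one before it is completed fails the run):
1. the long sleeve is on the gauge pin, its end at the shoulder (middle within 7 mm of pin_home) (distance between long_sleeve and pin_home below 0.007 m and angle between the y axis of long_sleeve and the y axis of pin_home, either way round below 0.15 rad), for 0.2 s.
2. the long sleeve is drawn off the pin again and clear of it (distance between long_sleeve and pin_home above 0.06 m), for 0.1 s.
At the end, for the whole second after the job is handed in: the long sleeve lies along the groove of the V-block (middle within 10 mm of v_seat along the groove, within 3 mm across and in height, axis within 0.06 rad), the fingers still hold or press it, and it bears on each side of the V with more than 3.5 N (about twice its own weight's share), at rest (horizontal distance between long_sleeve and v_seat below 0.01 m and x of long_sleeve in the frame of v_seat between -0.003 and 0.003 m and z of long_sleeve in the frame of v_seat between -0.003 and 0.003 m and angle between the y axis of long_sleeve and the y axis of v_seat, either way round below 0.06 rad and contact force between long_sleeve and v_face_near above 3.5 N and contact force between long_sleeve and v_face_far above 3.5 N and contact force between the fingers and long_sleeve above 2 N and linear speed of long_sleeve below 0.02 m/s); the arm keeps its last pose, push and grip.
It fails at once if the sleeve is pressed or banged on a side of the V with more than 60 N (contact force between long_sleeve and v_face_near above 60 N or contact force between long_sleeve and v_face_far above 60 N).
It fails at once if the short sleeve or a loose bystander (marker, nozzles, ring cutter) is moved by more than 30 mm (distance of any of short_sleeve, marker, nozzle_1, nozzle_3, ring_cutter from where it was at the start of the episode above 0.03 m).
It also fails if it takes over 54 s, if anything falls off the work surface, if the arm or the gripper's body presses on something with over 40 N, if the wrist force passes 120 N, or if a joint passes its speed limit or range.

## Working session

There is one attempt and no reset: what is moved stays moved. The work goes in short steps, Python scripts to look and compute and a tool call to move; the robot and the scene stay as the last step left them, time stands still between calls to the robot, and variables do not carry over. Pictures are saved under pics/ and viewed, at most 10 in all, crops included, and the job is handed in when it is done.

Besides the shell and the picture viewer there is one more tool, called after ">>>" in YAML: its name, and indented under it one key for each argument. move_arm: Moves the arm, as the interface text tells. Scaled input: -1 to 1 covers 25 mm each way for a shift and 30 degrees each way for a turn. Its arguments: {"type":"object","properties":{"targets":{"type":"array"},"claw":{"type":"number"},"newtons":{"type":"number"}},"required":["targets"]}

```bash
mkdir -p pics; cat > h.py <<'E'
import numpy as np,cv2
from station import sensors,cams,order,manip
def snap(n,f):
    im=cams.snapshot(n)[:,:,::-1].copy(); cv2.imwrite('pics/'+f,im); return im
def model(n):
    m=cams.camera_model(n);K=np.array([[m['fx'],0,m['cx']],[0,m['fy'],m['cy']],[0,0,1.]])
    return K,np.array(m['distortion'],float),np.array(m['extrinsics'])
def pix2w(n,px,z):
    K,d,E=model(n);px=np.array(px,float).reshape(-1,1,2)
    u=cv2.undistortPoints(px,K,d)[:,0];R,t=E[:3,:3],E[:3,3]
    c=-R.T@t;r=np.c_[u,np.ones(len(u))]@R
    z=np.broadcast_to(z,len(u))
    return c+r*((z-c[2])/r[:,2])[:,None]
def w2pix(n,P):
    K,d,E=model(n);return cv2.projectPoints(np.array(P,float).reshape(-1,3),cv2.Rodrigues(E[:3,:3])[0],E[:3,3],K,d)[0][:,0]
E
python3 - <<'E'
from h import *
snap('top','t0.png');snap('side','s0.png')
for n in('top','side'):
    K,d,E=model(n);print(n,K[0,0],(-E[:3,:3].T@E[:3,3]).round(3),E[2,:3].round(2))
print(sensors.sense(),manip.grasp_offset)
E
```

```text
top 437.37435485966944 [0.213 0.204 1.514] [ 0.22  0.01 -0.98]
side 499.13358033001003 [0.029 1.151 1.054] [ 0.35 -0.64 -0.68]
{'t': 0.1, 'q': array([-1.29854840e+00,  5.28397215e-01,  1.43372019e+00,  3.61885220e-05,
        1.18140840e+00, -1.78481339e-01]), 'qd': array([-0.00202436, -0.00084989, -0.00472359, -0.00031098, -0.00164922,
       -0.00096125]), 'tau': array([-3.63654026e-04, -4.43304849e+01, -1.78586555e+01, -1.83540610e-04,
        3.88490036e-03,  4.37616109e-06]), 'tcp_pos': array([ 0.27214186, -0.56195677,  0.23043389]), 'tool_rot': array([ 9.74713773e-01,  2.23454975e-01, -2.85848864e-05, -9.66296784e-04]), 'force': array([ 0.01202922,  0.05546355, -0.00513407]), 'ft_torque': array([-0.01516938, -0.00494583,  0.02079712]), 'gripper_force': 0.0, 'finger_gap': 1.001390896884823} 0.0187
```

View pics/t0.png

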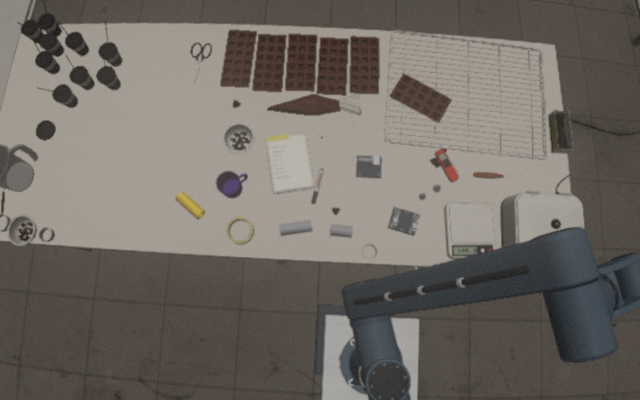

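View pics/s0.png

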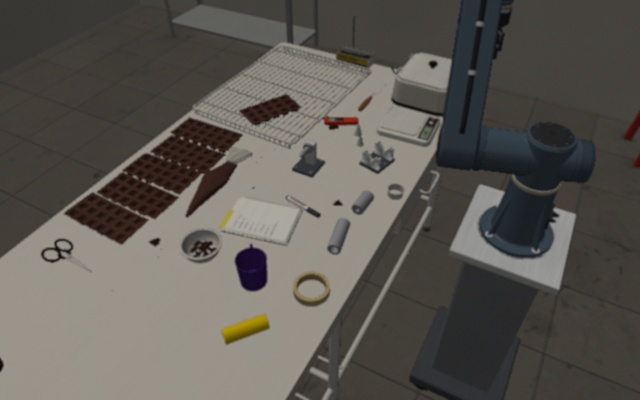

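The top view shows three tubes. The grey one at (296,228) is about 32 px long and fits the long sleeve. The grey one at (341,231) is about 22 px long and fits the short sleeve. The yellow one at (190,205) is the look-alike to leave alone. The gauge stand is at (369,166) and the V-block at (404,220). I'll confirm this in enlarged crops.

```bash
python3 - <<'E'
from h import *
a=cv2.imread('pics/t0.png')[140:260,270:430];cv2.imwrite('pics/t0c.png',cv2.resize(a,None,fx=5,fy=5,interpolation=cv2.INTER_CUBIC)*1)
b=cv2.imread('pics/s0.png')[130:260,270:430];b=cv2.convertScaleAbs(b,alpha=1.3);cv2.imwrite('pics/s0c.png',cv2.resize(b,None,fx=4.5,fy=4.5,interpolation=cv2.INTER_CUBIC))
E
```

```text
(no output)
```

View pics/t0c.png

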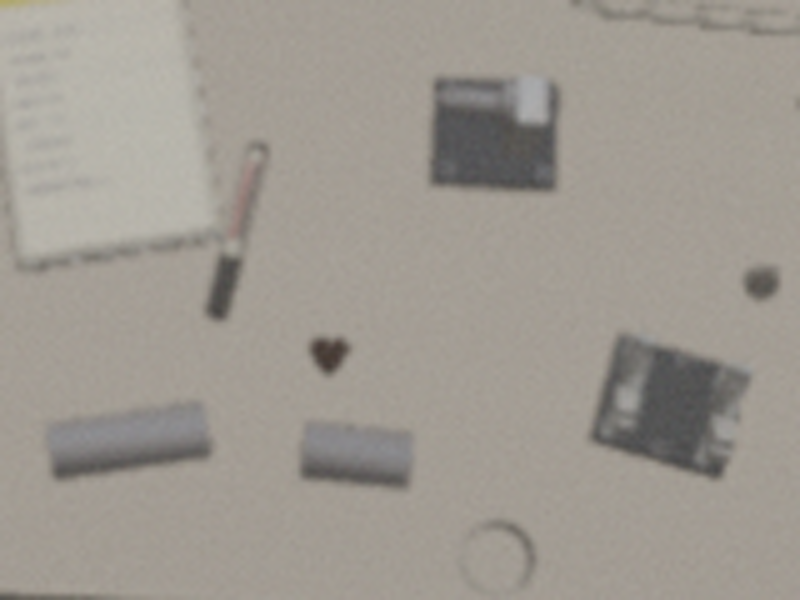

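View pics/s0c.png

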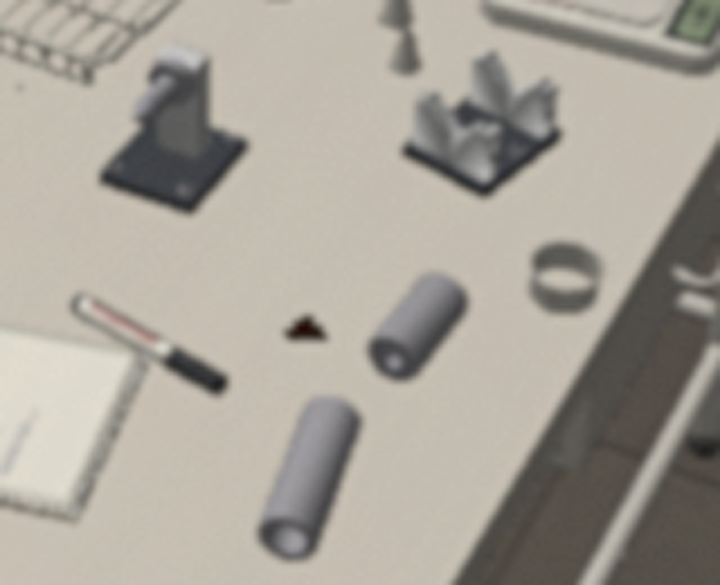

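Both views show it: the long sleeve is at top (296,228), about twice as wide-bored at the end (side crop 290,540). The short one, with the small bore, is at top (341,231). The pin points to the left in the image (+y). Next I'll fit poses using both views.

```bash
cat > fit.py <<'E'
from h import *
from scipy.optimize import least_squares
T=lambda p:np.array(p,float)/5+[270,140]-.4
S=lambda p:np.array(p,float)/4.5+[270,130]-.4
def W(p,L):
    c,s=np.cos(p[2]),np.sin(p[2]);L=np.array(L,float)
    return np.c_[p[0]+c*L[:,0]-s*L[:,1],p[1]+s*L[:,0]+c*L[:,1],L[:,2]]
def fit(name,tl,tp,sl,sp,x0):
    f=lambda p:np.r_[w2pix('top',W(p,tl))-T(tp),w2pix('side',W(p,sl))-S(sp)].ravel()
    r=least_squares(f,x0,loss='soft_l1');print(name,r.x.round(4),'deg',np.degrees(r.x[2]).round(1),'res',f(r.x).reshape(-1,2).round(1).tolist());return r.x
E
python3 - <<'E'
from fit import *
print(pix2w('top',[T((130,441)),T((495,135)),T((670,405))],[.02,.012,.012]).round(3))
g=fit('stand',[(.04,.045,.012),(-.04,.045,.006),(-.04,-.045,.006),(0,.051,.08)],[(437,78),(432,187),(555,190),(440,92)],
 [(.04,.045,.006),(-.04,.045,0),(-.04,-.045,.006),(0,.051,.08)],[(100,180),(190,212),(247,147),(142,110)],[.5,-.05,0])
v=fit('v',[(.04,.048,.012),(-.04,.048,.006),(-.04,-.048,.006),(.04,-.048,.012)],[(622,333),(592,440),(720,478),(749,373)],
 [(.04,.048,.006),(-.04,.048,0),(-.04,-.048,.006)],[(405,152),(485,195),(562,133)],[.4,-.1,0])
l=fit('long',[(.02,.055,.02),(-.02,.055,.02),(.02,-.055,.02),(-.02,-.055,.02)],[(48,430),(57,478),(203,402),(210,455)],
 [(0,.055,.02),(0,-.055,.04)],[(291,538),(330,397)],[.4,.1,0])
s=fit('short',[(.02,.0375,.02),(-.02,.0375,.02),(.02,-.0375,.02),(-.02,-.0375,.02)],[(305,424),(300,478),(410,430),(408,487)],
 [(0,.0375,.02)],[(392,357)],[.4,.0,0])
np.save('fit.npy',[g,v,l,s])
E
```

```text
[[ 0.438  0.275  0.02 ]
 [ 0.674  0.027  0.012]
 [ 0.484 -0.101  0.012]]
stand [ 0.6755  0.0248 -0.0022] deg -0.1 res [[0.0, -0.3], [0.2, -0.3], [0.6, 0.5], [-0.7, 1.7], [-0.9, -1.1], [0.3, 0.6], [0.5, -1.6], [-1.3, 1.2]]
v [ 0.4827 -0.102  -0.241 ] deg -13.8 res [[-0.3, 0.1], [-0.3, 0.5], [0.4, 0.7], [0.4, -0.2], [-1.3, -1.2], [-0.1, 0.9], [0.1, -0.3]]
long [0.4373 0.2755 0.2309] deg 13.2 res [[-0.5, -0.4], [-0.4, 1.4], [-0.2, -0.4], [0.5, 0.3], [-0.3, -0.0], [0.2, -1.2]]
short [ 0.4365  0.1186 -0.018 ] deg -1.0 res [[-0.3, -0.3], [-0.0, 0.4], [0.3, -0.0], [0.1, 0.1], [-0.2, 0.1]]
```

>>> move_arm:
  targets:
    - {"dy": 1}
    - {"dy": 1}
    - {"dy": 1}
    - {"dy": 1}
    - {"dy": 1, "dx": 0.2}
    - {"dy": 1, "dx": 0.2}
    - {"dy": 1, "dx": 0.2}
    - {"dy": 1, "dx": 0.2}
    - {"dy": 1, "dx": 0.2}
    - {"dy": 1, "dx": 0.2}
  claw: 100

```text
schema error: expected keys dx, dy, dz, rx, ry, rz
```

>>> move_arm:
  targets:
    - {"dy": 1, "dx": 0.5, "rz": 0.256}
    - {"dy": 1, "dx": 0.5, "rz": 0.256}
    - {"dy": 1, "dx": 0.5, "rz": 0.256}
    - {"dy": 1, "dx": 0.5, "rz": 0.256}
    - {"dy": 1, "dx": 0.5, "rz": 0.256}
    - {"dy": 1, "dx": 0.5, "rz": 0.256}
    - {"dy": 1, "dx": 0.5, "rz": 0.256}
    - {"dy": 1, "dx": 0.5, "rz": 0.256}
    - {"dy": 1, "dx": 0.5, "rz": 0.256}
    - {"dy": 1, "dx": 0.5, "rz": 0.256}

```text
schema error: expected keys dx, dy, dz, rx, ry, rz
```

>>> move_arm:
  targets:
    - {"dy": 1}
    - {"dy": 1}
    - {"dy": 1}
    - {"dy": 1}
    - {"dy": 1}
    - {"dy": 1}
    - {"dy": 1}
    - {"dy": 1}
    - {"dy": 1}
    - {"dy": 1}

```text
schema error: expected keys dx, dy, dz, rx, ry, rz
```

All six keys are required in every row.

>>> move_arm:
  targets:
    - {"dx": 0, "dy": 1, "dz": 0, "rx": 0, "ry": 0, "rz": 0}
    - {"dx": 0, "dy": 1, "dz": 0, "rx": 0, "ry": 0, "rz": 0}
    - {"dx": 0, "dy": 1, "dz": 0, "rx": 0, "ry": 0, "rz": 0}
    - {"dx": 0, "dy": 1, "dz": 0, "rx": 0, "ry": 0, "rz": 0}
    - {"dx": 0.2, "dy": 1, "dz": 0, "rx": 0, "ry": 0, "rz": 0}
    - {"dx": 0.2, "dy": 1, "dz": 0, "rx": 0, "ry": 0, "rz": 0}
    - {"dx": 0.2, "dy": 1, "dz": 0, "rx": 0, "ry": 0, "rz": 0}
    - {"dx": 0.2, "dy": 1, "dz": 0, "rx": 0, "ry": 0, "rz": 0}
    - {"dx": 0.2, "dy": 1, "dz": 0, "rx": 0, "ry": 0, "rz": 0}
    - {"dx": 0.2, "dy": 1, "dz": 0, "rx": 0, "ry": 0, "rz": 0}
  claw: 100

```text
t: 1.35
tcp_pos: [0.3024, -0.3112, 0.2312]
tool_rot: [0.975, 0.223, -0.0, -0.0]
force: [-0.7, 0.1, -0.5]
finger_gap: 0.998
gripper_force: 0.0
```

>>> move_arm:
  targets:
    - {"dx": 0.5, "dy": 1, "dz": 0, "rx": 0, "ry": 0, "rz": 0.256}
    - {"dx": 0.5, "dy": 1, "dz": 0, "rx": 0, "ry": 0, "rz": 0.256}
    - {"dx": 0.5, "dy": 1, "dz": 0, "rx": 0, "ry": 0, "rz": 0.256}
    - {"dx": 0.5, "dy": 1, "dz": 0, "rx": 0, "ry": 0, "rz": 0.256}
    - {"dx": 0.5, "dy": 1, "dz": 0, "rx": 0, "ry": 0, "rz": 0.256}
    - {"dx": 0.5, "dy": 1, "dz": 0, "rx": 0, "ry": 0, "rz": 0.256}
    - {"dx": 0.5, "dy": 1, "dz": 0, "rx": 0, "ry": 0, "rz": 0.256}
    - {"dx": 0.5, "dy": 1, "dz": 0, "rx": 0, "ry": 0, "rz": 0.256}
    - {"dx": 0.5, "dy": 1, "dz": 0, "rx": 0, "ry": 0, "rz": 0.256}
    - {"dx": 0.5, "dy": 1, "dz": 0, "rx": 0, "ry": 0, "rz": 0.256}

```text
t: 2.6
tcp_pos: [0.4274, -0.0613, 0.2312]
tool_rot: [0.623, 0.782, -0.0, -0.0]
force: [0.9, -0.4, -0.1]
finger_gap: 1.002
gripper_force: 0.0
```

>>> move_arm:
  targets:
    - {"dx": 0, "dy": 1, "dz": 0, "rx": 0, "ry": 0, "rz": 0}
    - {"dx": 0, "dy": 1, "dz": 0, "rx": 0, "ry": 0, "rz": 0}
    - {"dx": 0, "dy": 1, "dz": 0, "rx": 0, "ry": 0, "rz": 0}
    - {"dx": 0, "dy": 1, "dz": 0, "rx": 0, "ry": 0, "rz": 0}
    - {"dx": 0, "dy": 1, "dz": 0, "rx": 0, "ry": 0, "rz": 0}
    - {"dx": 0, "dy": 1, "dz": 0, "rx": 0, "ry": 0, "rz": 0}
    - {"dx": 0, "dy": 1, "dz": 0, "rx": 0, "ry": 0, "rz": 0}
    - {"dx": 0, "dy": 1, "dz": 0, "rx": 0, "ry": 0, "rz": 0}
    - {"dx": 0, "dy": 1, "dz": 0, "rx": 0, "ry": 0, "rz": 0}
    - {"dx": 0, "dy": 1, "dz": 0, "rx": 0, "ry": 0, "rz": 0}

```text
t: 3.85
tcp_pos: [0.4268, 0.1885, 0.2312]
tool_rot: [0.625, 0.781, -0.0, -0.0]
force: [-0.5, 0.1, 0.3]
finger_gap: 1.001
gripper_force: 0.0
```

>>> move_arm:
  targets:
    - {"dx": 0.1, "dy": 0.87, "dz": -0.7, "rx": 0, "ry": 0, "rz": 0}
    - {"dx": 0.1, "dy": 0.87, "dz": -0.7, "rx": 0, "ry": 0, "rz": 0}
    - {"dx": 0.1, "dy": 0.87, "dz": -0.7, "rx": 0, "ry": 0, "rz": 0}
    - {"dx": 0.1, "dy": 0.87, "dz": -0.7, "rx": 0, "ry": 0, "rz": 0}
    - {"dx": 0, "dy": 0, "dz": -1, "rx": 0, "ry": 0, "rz": 0}
    - {"dx": 0, "dy": 0, "dz": -1, "rx": 0, "ry": 0, "rz": 0}
    - {"dx": 0, "dy": 0, "dz": -1, "rx": 0, "ry": 0, "rz": 0}
    - {"dx": 0, "dy": 0, "dz": -1, "rx": 0, "ry": 0, "rz": 0}
    - {"dx": 0, "dy": 0, "dz": -1, "rx": 0, "ry": 0, "rz": 0}
    - {"dx": 0, "dy": 0, "dz": -0.9, "rx": 0, "ry": 0, "rz": 0}

```text
t: 5.1
tcp_pos: [0.437, 0.2747, 0.0129]
tool_rot: [0.625, 0.781, -0.0, -0.0]
force: [0.3, -0.3, -0.3]
finger_gap: 1.0
gripper_force: 0.0
```

```bash
python3 - <<'E'
from h import *
print(sensors.sense()['tcp_pos'],sensors.sense()['force'])
a=snap('top','t1.png')[170:270,240:360];b=snap('side','s1.png')[170:290,280:400]
c=np.hstack([cv2.resize(a,(480,400),interpolation=2),cv2.resize(b,(320,400)[:0] or (320,400),interpolation=2)])
cv2.imwrite('pics/c1.png',c)
E
```

```text
[0.43695918 0.27469169 0.01286266] [ 0.31296422 -0.25478872 -0.29849807]
```

View pics/c1.png

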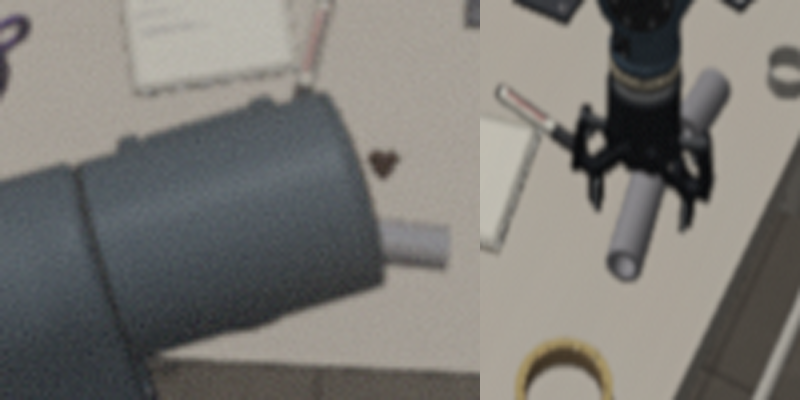

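The fingers straddle the long sleeve (its open end shows at crop 625,265) and the marker is clear. Closing now.

>>> move_arm:
  targets:
    - {"dx": 0, "dy": 0, "dz": -0.4, "rx": 0, "ry": 0, "rz": 0}
    - {"dx": 0, "dy": 0, "dz": 0, "rx": 0, "ry": 0, "rz": 0}
    - {"dx": 0, "dy": 0, "dz": 0, "rx": 0, "ry": 0, "rz": 0}
    - {"dx": 0, "dy": 0, "dz": 0, "rx": 0, "ry": 0, "rz": 0}
    - {"dx": 0, "dy": 0, "dz": 0, "rx": 0, "ry": 0, "rz": 0}
    - {"dx": 0, "dy": 0, "dz": 0, "rx": 0, "ry": 0, "rz": 0}
    - {"dx": 0, "dy": 0, "dz": 0, "rx": 0, "ry": 0, "rz": 0}
    - {"dx": 0, "dy": 0, "dz": 0, "rx": 0, "ry": 0, "rz": 0}
    - {"dx": 0, "dy": 0, "dz": 0, "rx": 0, "ry": 0, "rz": 0}
    - {"dx": 0, "dy": 0, "dz": 0, "rx": 0, "ry": 0, "rz": 0}
  claw: 0
  newtons: 60

```text
t: 6.45
tcp_pos: [0.4381, 0.2748, 0.0046]
tool_rot: [0.625, 0.781, 0.001, 0.001]
force: [-0.4, -0.1, 6.1]
finger_gap: 0.443
gripper_force: 60.9
```

>>> move_arm:
  targets:
    - {"dx": 0, "dy": 0, "dz": 1, "rx": 0, "ry": 0, "rz": 0}
    - {"dx": 0, "dy": 0, "dz": 1, "rx": 0, "ry": 0, "rz": 0}
    - {"dx": 0, "dy": 0, "dz": 1, "rx": 0, "ry": 0, "rz": 0}
    - {"dx": 0, "dy": 0, "dz": 1, "rx": 0, "ry": 0, "rz": 0}
    - {"dx": 1, "dy": -0.67, "dz": 0, "rx": 0, "ry": 0, "rz": -0.07}
    - {"dx": 1, "dy": -0.67, "dz": 0, "rx": 0, "ry": 0, "rz": -0.07}
    - {"dx": 1, "dy": -0.67, "dz": 0, "rx": 0, "ry": 0, "rz": -0.07}
    - {"dx": 1, "dy": -0.67, "dz": 0, "rx": 0, "ry": 0, "rz": -0.07}
    - {"dx": 1, "dy": -0.67, "dz": 0, "rx": 0, "ry": 0, "rz": -0.07}
    - {"dx": 1, "dy": -0.67, "dz": 0, "rx": 0, "ry": 0, "rz": -0.07}

```text
t: 7.7
tcp_pos: [0.5868, 0.1732, 0.1028]
tool_rot: [0.707, 0.707, -0.001, -0.001]
force: [0.1, 0.4, -2.9]
finger_gap: 0.448
gripper_force: 61.5
```

>>> move_arm:
  targets:
    - {"dx": 0.88, "dy": 0, "dz": -0.38, "rx": 0, "ry": 0, "rz": 0}
    - {"dx": 0.88, "dy": 0, "dz": -0.38, "rx": 0, "ry": 0, "rz": 0}
    - {"dx": 0.88, "dy": 0, "dz": -0.38, "rx": 0, "ry": 0, "rz": 0}
    - {"dx": 0.88, "dy": 0, "dz": -0.38, "rx": 0, "ry": 0, "rz": 0}
    - {"dx": 0, "dy": 0, "dz": 0, "rx": 0, "ry": 0, "rz": 0}
    - {"dx": 0, "dy": 0, "dz": 0, "rx": 0, "ry": 0, "rz": 0}
    - {"dx": 0, "dy": 0, "dz": 0, "rx": 0, "ry": 0, "rz": 0}
    - {"dx": 0, "dy": 0, "dz": 0, "rx": 0, "ry": 0, "rz": 0}
    - {"dx": 0, "dy": 0, "dz": 0, "rx": 0, "ry": 0, "rz": 0}
    - {"dx": 0, "dy": 0, "dz": 0, "rx": 0, "ry": 0, "rz": 0}

```text
t: 8.95
tcp_pos: [0.6753, 0.174, 0.066]
tool_rot: [0.707, 0.707, 0.0, 0.0]
force: [0.3, -0.0, -2.2]
finger_gap: 0.447
gripper_force: 61.5
```

```bash
python3 - <<'E'
from h import *
s=sensors.sense();print(s['tcp_pos'],s['tool_rot'],s['force'],s['ft_torque'],s['finger_gap'])
a=snap('top','t2.png');b=snap('side','s2.png')
p=s['tcp_pos']
for n in('top','side'):print(n,w2pix(n,[[p[0],p[1]-.055,.08],[p[0],p[1]+.055,.08],[.6755,.076,.08]]).round(1).tolist())
a=a[130:190,320:400];b=b[90:210,240:400]
cv2.imwrite('pics/c2.png',np.hstack([cv2.resize(a,(400,300),interpolation=2),cv2.resize(b,(400,300),interpolation=2)]))
E
```

```text
[0.67528449 0.17401613 0.06604085] [7.06911153e-01 7.07302348e-01 8.33407916e-05 5.65328593e-05] [ 0.34173727 -0.02361977 -2.23386472] [-0.02977696  0.01585863  0.03628381] 0.4468168536938058
top [[344.3, 159.1], [312.4, 157.5], [356.8, 159.7]]
side [[293.1, 162.8], [274.3, 183.3], [299.9, 155.3]]
```

View pics/c2.png

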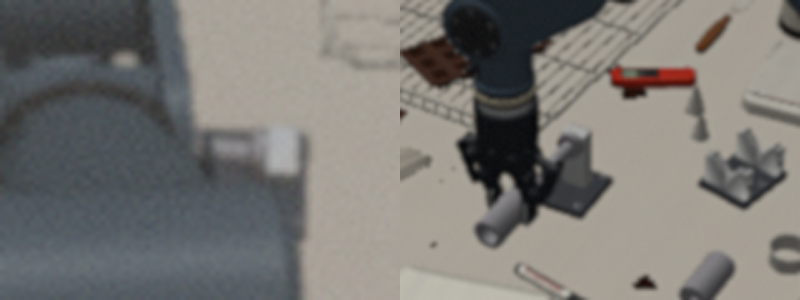

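```bash
python3 - <<'E'
from h import *
def c(f,x,y):
    a=cv2.imread('pics/'+f)[y:y+40,x:x+40];a=cv2.convertScaleAbs(a,alpha=1.4)
    a=cv2.resize(a,(400,400),interpolation=2)
    for k in range(0,40,5):
        cv2.line(a,(k*10,0),(k*10,6),(0,0,255),1);cv2.line(a,(0,k*10),(6,k*10),(0,0,255),1)
    return a
cv2.imwrite('pics/c3.png',cv2.resize(np.hstack([c('t0.png',347,145),c('s0.png',290,135)]),(800,400)))
def dr(n,P):return w2pix(n,P).round(1).tolist()
for dx in(0,.004):
  x=.6755+dx;y=.0248
  P=[[x-.009,y+.025,.08],[x+.009,y+.025,.08],[x,y+.051,.08],[x+.018,y-.026,.094],[x+.018,y-.004,.094],[x-.018,y-.026,.094],[x-.018,y-.004,.094],[x,y+.025,.089]]
  print('top',(np.array(dr('top',P))-[347,145]).round(1).tolist(),'side',(np.array(dr('side',P))-[290,135]).round(1).tolist())
E
```

```text
top [[17.4, 17.6], [17.5, 12.6], [9.9, 14.7], [32.9, 9.6], [26.5, 9.3], [32.7, 19.7], [26.3, 19.4], [17.7, 14.3]] side [[16.4, 16.7], [11.5, 15.1], [9.9, 20.3], [16.7, 2.4], [13.4, 6.0], [26.4, 5.5], [23.2, 9.1], [13.9, 13.6]]
top [[17.4, 16.5], [17.5, 11.5], [9.9, 13.6], [32.9, 8.5], [26.5, 8.2], [32.8, 18.6], [26.3, 18.2], [17.8, 13.2]] side [[15.3, 16.3], [10.4, 14.7], [8.8, 19.9], [15.6, 2.1], [12.3, 5.6], [25.3, 5.2], [22.1, 8.8], [12.8, 13.2]]
```

View pics/c3.png

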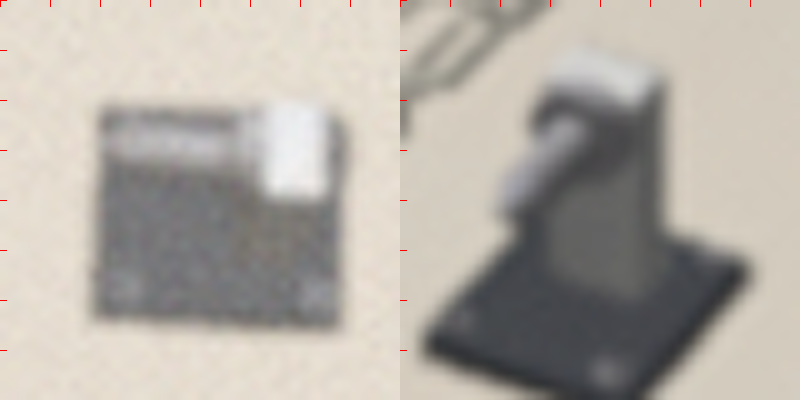

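>>> move_arm:
  targets:
    - {"dx": 0, "dy": -0.5, "dz": -0.04, "rx": 0, "ry": 0, "rz": 0}
    - {"dx": 0, "dy": -0.5, "dz": 0, "rx": 0, "ry": 0, "rz": 0}
    - {"dx": 0, "dy": -0.5, "dz": 0, "rx": 0, "ry": 0, "rz": 0}
    - {"dx": 0, "dy": -0.2, "dz": 0, "rx": 0, "ry": 0, "rz": 0}
    - {"dx": 0, "dy": -0.2, "dz": 0, "rx": 0, "ry": 0, "rz": 0}
    - {"dx": 0, "dy": -0.2, "dz": 0, "rx": 0, "ry": 0, "rz": 0}
    - {"dx": 0, "dy": -0.2, "dz": 0, "rx": 0, "ry": 0, "rz": 0}
    - {"dx": 0, "dy": -0.1, "dz": 0, "rx": 0, "ry": 0, "rz": 0}
    - {"dx": 0, "dy": -0.1, "dz": 0, "rx": 0, "ry": 0, "rz": 0}
    - {"dx": 0, "dy": -0.1, "dz": 0, "rx": 0, "ry": 0, "rz": 0}

```text
t: 10.3
tcp_pos: [0.6753, 0.109, 0.0648]
tool_rot: [0.707, 0.707, 0.0, -0.0]
force: [-0.7, 0.6, -2.2]
finger_gap: 0.442
gripper_force: 61.5
```

>>> move_arm:
  targets:
    - {"dx": 0, "dy": -0.12, "dz": 0, "rx": 0, "ry": 0, "rz": 0}
    - {"dx": 0, "dy": -0.12, "dz": 0, "rx": 0, "ry": 0, "rz": 0}
    - {"dx": 0, "dy": -0.12, "dz": 0, "rx": 0, "ry": 0, "rz": 0}
    - {"dx": 0, "dy": -0.12, "dz": 0, "rx": 0, "ry": 0, "rz": 0}
    - {"dx": 0, "dy": -0.12, "dz": 0, "rx": 0, "ry": 0, "rz": 0}
    - {"dx": 0, "dy": -0.08, "dz": 0, "rx": 0, "ry": 0, "rz": 0}
    - {"dx": 0, "dy": -0.04, "dz": 0, "rx": 0, "ry": 0, "rz": 0}
    - {"dx": 0, "dy": -0.04, "dz": 0, "rx": 0, "ry": 0, "rz": 0}
    - {"dx": 0, "dy": 0, "dz": 0, "rx": 0, "ry": 0, "rz": 0}
    - {"dx": 0, "dy": 0, "dz": 0, "rx": 0, "ry": 0, "rz": 0}

```text
t: 11.55
tcp_pos: [0.6753, 0.0901, 0.0648]
tool_rot: [0.707, 0.707, 0.0, 0.0]
force: [-0.2, 0.4, -2.7]
finger_gap: 0.447
gripper_force: 61.5
```

>>> move_arm:
  targets:
    - {"dx": 0, "dy": -0.04, "dz": 0, "rx": 0, "ry": 0, "rz": 0}
    - {"dx": 0, "dy": -0.04, "dz": 0, "rx": 0, "ry": 0, "rz": 0}
    - {"dx": 0, "dy": -0.04, "dz": 0, "rx": 0, "ry": 0, "rz": 0}
    - {"dx": 0, "dy": -0.04, "dz": 0, "rx": 0, "ry": 0, "rz": 0}
    - {"dx": 0, "dy": -0.04, "dz": 0, "rx": 0, "ry": 0, "rz": 0}
    - {"dx": 0, "dy": 0, "dz": 0, "rx": 0, "ry": 0, "rz": 0}
    - {"dx": 0, "dy": 0, "dz": 0, "rx": 0, "ry": 0, "rz": 0}
    - {"dx": 0, "dy": 0, "dz": 0, "rx": 0, "ry": 0, "rz": 0}
    - {"dx": 0, "dy": 0, "dz": 0, "rx": 0, "ry": 0, "rz": 0}
    - {"dx": 0, "dy": 0, "dz": 0, "rx": 0, "ry": 0, "rz": 0}

```text
t: 12.8
tcp_pos: [0.6752, 0.0868, 0.0648]
tool_rot: [0.707, 0.707, 0.001, -0.001]
force: [0.7, 5.4, -2.8]
finger_gap: 0.441
gripper_force: 61.5
```

```bash
python3 - <<'E'
from h import *
b=snap('side','s3.png');a=snap('top','t3.png')
s=sensors.sense();print(s['tcp_pos'],s['force'])
b=cv2.convertScaleAbs(b[130:190,260:340],alpha=1.4);a=cv2.convertScaleAbs(a[130:190,320:400],alpha=1.4)
cv2.imwrite('pics/c4.png',np.hstack([cv2.resize(b,(400,300),interpolation=2),cv2.resize(a,(400,300),interpolation=2)]))
E
```

```text
[0.67526451 0.08678995 0.06485658] [ 0.15004493  5.34587023 -2.29441199]
```

View pics/c4.png

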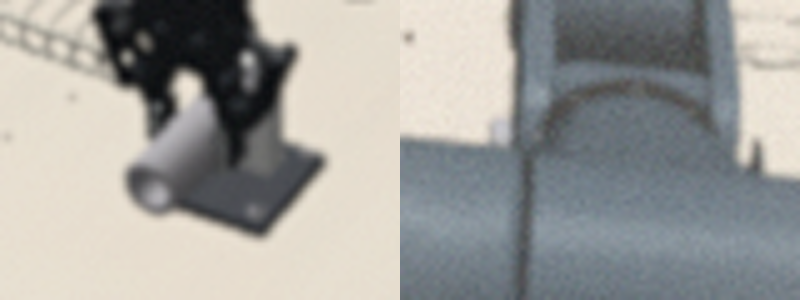

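The shoulder is met: 5 N contact at TCP y = 0.087, against a prediction of 0.086. The sleeve is on the pin (side crop 150,180 is its free end). Next I'll draw it off and carry it to the V-block.

>>> move_arm:
  targets:
    - {"dx": 0, "dy": 0.8, "dz": 0, "rx": 0, "ry": 0, "rz": 0}
    - {"dx": 0, "dy": 0.8, "dz": 0, "rx": 0, "ry": 0, "rz": 0}
    - {"dx": 0, "dy": 0.8, "dz": 0, "rx": 0, "ry": 0, "rz": 0}
    - {"dx": 0, "dy": 0.8, "dz": 0, "rx": 0, "ry": 0, "rz": 0}
    - {"dx": 0, "dy": 0.8, "dz": 0, "rx": 0, "ry": 0, "rz": 0}
    - {"dx": 0, "dy": 0, "dz": 0.76, "rx": 0, "ry": 0, "rz": 0}
    - {"dx": 0, "dy": 0, "dz": 0.76, "rx": 0, "ry": 0, "rz": 0}
    - {"dx": 0, "dy": 0, "dz": 0.76, "rx": 0, "ry": 0, "rz": 0}
    - {"dx": 0, "dy": 0, "dz": 0.76, "rx": 0, "ry": 0, "rz": 0}
    - {"dx": 0, "dy": 0, "dz": 0.76, "rx": 0, "ry": 0, "rz": 0}

```text
t: 14.15
tcp_pos: [0.6755, 0.1844, 0.1616]
tool_rot: [0.707, 0.707, 0.0, 0.0]
force: [-0.0, -0.2, -4.3]
finger_gap: 0.444
gripper_force: 61.5
```

>>> move_arm:
  targets:
    - {"dx": -0.64, "dy": -0.96, "dz": 0, "rx": 0, "ry": 0, "rz": -0.04}
    - {"dx": -0.64, "dy": -0.96, "dz": 0, "rx": 0, "ry": 0, "rz": -0.04}
    - {"dx": -0.64, "dy": -0.96, "dz": 0, "rx": 0, "ry": 0, "rz": -0.04}
    - {"dx": -0.64, "dy": -0.96, "dz": 0, "rx": 0, "ry": 0, "rz": -0.04}
    - {"dx": -0.64, "dy": -0.96, "dz": 0, "rx": 0, "ry": 0, "rz": -0.04}
    - {"dx": -0.64, "dy": -0.96, "dz": 0, "rx": 0, "ry": 0, "rz": -0.04}
    - {"dx": -0.64, "dy": -0.96, "dz": 0, "rx": 0, "ry": 0, "rz": -0.04}
    - {"dx": -0.64, "dy": -0.96, "dz": 0, "rx": 0, "ry": 0, "rz": -0.04}
    - {"dx": -0.64, "dy": -0.96, "dz": 0, "rx": 0, "ry": 0, "rz": -0.04}
    - {"dx": -0.64, "dy": -0.96, "dz": 0, "rx": 0, "ry": 0, "rz": -0.04}

```text
t: 15.4
tcp_pos: [0.5152, -0.0561, 0.1608]
tool_rot: [0.777, 0.629, 0.0, 0.001]
force: [0.8, -0.5, -3.5]
finger_gap: 0.44
gripper_force: 61.5
```

>>> move_arm:
  targets:
    - {"dx": -0.65, "dy": -0.98, "dz": 0, "rx": 0, "ry": 0, "rz": -0.03}
    - {"dx": -0.65, "dy": -0.98, "dz": 0, "rx": 0, "ry": 0, "rz": -0.03}
    - {"dx": 0, "dy": 0, "dz": -0.6, "rx": 0, "ry": 0, "rz": 0}
    - {"dx": 0, "dy": 0, "dz": -0.6, "rx": 0, "ry": 0, "rz": 0}
    - {"dx": 0, "dy": 0, "dz": -0.6, "rx": 0, "ry": 0, "rz": 0}
    - {"dx": 0, "dy": 0, "dz": -0.6, "rx": 0, "ry": 0, "rz": 0}
    - {"dx": 0, "dy": 0, "dz": -0.4, "rx": 0, "ry": 0, "rz": 0}
    - {"dx": 0, "dy": 0, "dz": 0, "rx": 0, "ry": 0, "rz": 0}
    - {"dx": 0, "dy": 0, "dz": 0, "rx": 0, "ry": 0, "rz": 0}
    - {"dx": 0, "dy": 0, "dz": 0, "rx": 0, "ry": 0, "rz": 0}

```text
t: 16.65
tcp_pos: [0.4832, -0.1042, 0.0903]
tool_rot: [0.787, 0.617, 0.0, 0.0]
force: [-0.1, -0.2, -2.7]
finger_gap: 0.445
gripper_force: 61.5
```

```bash
python3 - <<'E'
from fit import *
g,v,l,s=np.load('fit.npy')
st=sensors.sense();p=st['tcp_pos'];x,y=st['tool_rot'][:2];yaw=np.arctan2(y*y-x*x,2*x*y);print(p,np.degrees(yaw),st['force'],st['finger_gap'])
d=np.array([-np.sin(yaw),np.cos(yaw),0]);c=np.array([p[0],p[1],p[2]+.0154])
b=snap('side','s4.png')
x0,y0=340,120
# predicted cheek top groove edges & sleeve
L=[(sx*.0225,sy,.054) for sy in(.042,-.042) for sx in(-1,1)]+[(sx*.034,sy,.054) for sy in(.042,-.042) for sx in(-1,1)]
print('V pred',((w2pix('side',W(v,L))-[x0,y0]+.5)*10*1).round(0).tolist())
print('sleeve pred',((w2pix('side',[c+.055*d,c-.055*d])-[x0,y0]+.5)*10).round().tolist())
f=lambda im:cv2.resize(cv2.convertScaleAbs(im[y0:y0+60,x0:x0+80//2],alpha=1.4),(400,600),interpolation=2)
f2=lambda im:cv2.resize(cv2.convertScaleAbs(im[y0:y0+60,x0+10:x0+50],alpha=1.4),(400,600),interpolation=2)
cv2.imwrite('pics/c5.png',np.hstack([f2(cv2.imread('pics/s0.png')),f2(b)]))
E
```

```text
[ 0.48321714 -0.10415988  0.09026098] -13.768205336019266 [-0.11703579 -0.16615714 -2.68440074] 0.4450551733749805
V pred [[358.0, 383.0], [249.0, 326.0], [512.0, 266.0], [403.0, 213.0], [387.0, 398.0], [221.0, 312.0], [540.0, 280.0], [376.0, 199.0]]
sleeve pred [[290.0, 240.0], [495.0, 91.0]]
```

View pics/c5.png

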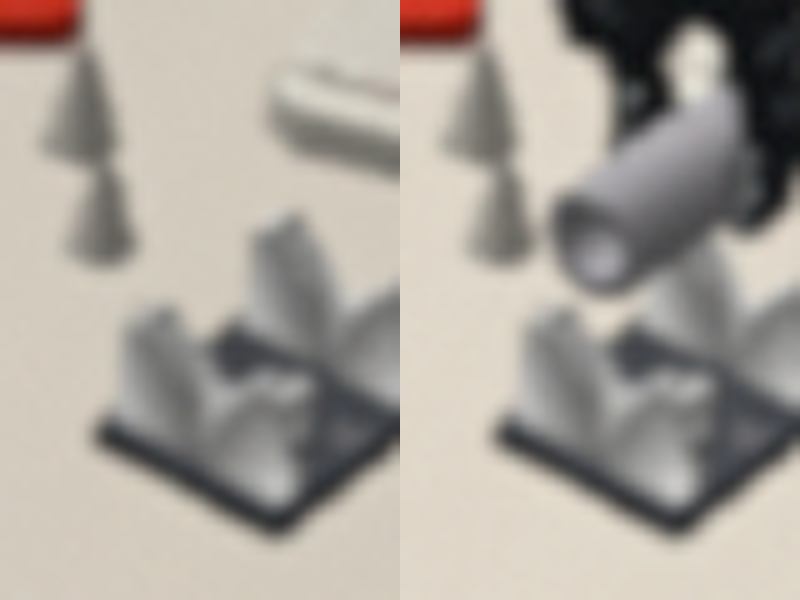

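The side view agrees with the fit to within a pixel: the sleeve end is at crop (193,243) against a predicted (190,240). The sleeve hangs right over the groove. Lowering it now.

>>> move_arm:
  targets:
    - {"dx": 0, "dy": 0.08, "dz": -0.4, "rx": 0, "ry": 0, "rz": 0}
    - {"dx": 0, "dy": 0, "dz": -0.4, "rx": 0, "ry": 0, "rz": 0}
    - {"dx": 0, "dy": 0, "dz": -0.4, "rx": 0, "ry": 0, "rz": 0}
    - {"dx": 0, "dy": 0, "dz": -0.06, "rx": 0, "ry": 0, "rz": 0}
    - {"dx": 0, "dy": 0, "dz": -0.06, "rx": 0, "ry": 0, "rz": 0}
    - {"dx": 0, "dy": 0, "dz": -0.06, "rx": 0, "ry": 0, "rz": 0}
    - {"dx": 0, "dy": 0, "dz": -0.06, "rx": 0, "ry": 0, "rz": 0}
    - {"dx": 0, "dy": 0, "dz": -0.06, "rx": 0, "ry": 0, "rz": 0}
    - {"dx": 0, "dy": 0, "dz": 0, "rx": 0, "ry": 0, "rz": 0}
    - {"dx": 0, "dy": 0, "dz": 0, "rx": 0, "ry": 0, "rz": 0}

```text
t: 17.95
tcp_pos: [0.4829, -0.102, 0.0524]
tool_rot: [0.787, 0.617, 0.0, 0.0]
force: [-0.5, -1.2, -2.8]
finger_gap: 0.443
gripper_force: 61.5
```

>>> move_arm:
  targets:
    - {"dx": 0, "dy": 0, "dz": -0.04, "rx": 0, "ry": 0, "rz": 0}
    - {"dx": 0, "dy": 0, "dz": -0.04, "rx": 0, "ry": 0, "rz": 0}
    - {"dx": 0, "dy": 0, "dz": -0.04, "rx": 0, "ry": 0, "rz": 0}
    - {"dx": 0, "dy": 0, "dz": -0.04, "rx": 0, "ry": 0, "rz": 0}
    - {"dx": 0, "dy": 0, "dz": -0.04, "rx": 0, "ry": 0, "rz": 0}
    - {"dx": 0, "dy": 0, "dz": 0, "rx": 0, "ry": 0, "rz": 0}
    - {"dx": 0, "dy": 0, "dz": 0, "rx": 0, "ry": 0, "rz": 0}
    - {"dx": 0, "dy": 0, "dz": 0, "rx": 0, "ry": 0, "rz": 0}
    - {"dx": 0, "dy": 0, "dz": 0, "rx": 0, "ry": 0, "rz": 0}
    - {"dx": 0, "dy": 0, "dz": 0, "rx": 0, "ry": 0, "rz": 0}

```text
t: 19.2
tcp_pos: [0.4828, -0.102, 0.0473]
tool_rot: [0.787, 0.617, -0.0, 0.0]
force: [-0.7, -0.6, -3.6]
finger_gap: 0.446
gripper_force: 61.5
```

```bash
cat > loc.py <<'E'
from h import *
s=sensors.sense();a=-.2405;f=s['force'];m=s['ft_torque']
c,n=np.cos(a),np.sin(a);R=np.array([[c,n,0],[-n,c,0],[0,0,1]])
print('t',s['t'],'p',s['tcp_pos'].round(4),'F local',(R@f).round(1),'M local',(R@m).round(2))
E
python3 loc.py
```

```text
t 19.2 p [ 0.4828 -0.102   0.0473] F local [-0.5 -0.7 -3.6] M local [0.02 0.03 0.04]
```

>>> move_arm:
  targets:
    - {"dx": 0, "dy": 0, "dz": -0.02, "rx": 0, "ry": 0, "rz": 0}
    - {"dx": 0, "dy": 0, "dz": -0.02, "rx": 0, "ry": 0, "rz": 0}
    - {"dx": 0, "dy": 0, "dz": -0.02, "rx": 0, "ry": 0, "rz": 0}
    - {"dx": 0, "dy": 0, "dz": -0.02, "rx": 0, "ry": 0, "rz": 0}
    - {"dx": 0, "dy": 0, "dz": 0, "rx": 0, "ry": 0, "rz": 0}
    - {"dx": 0, "dy": 0, "dz": 0, "rx": 0, "ry": 0, "rz": 0}
    - {"dx": 0, "dy": 0, "dz": 0, "rx": 0, "ry": 0, "rz": 0}
    - {"dx": 0, "dy": 0, "dz": 0, "rx": 0, "ry": 0, "rz": 0}
    - {"dx": 0, "dy": 0, "dz": 0, "rx": 0, "ry": 0, "rz": 0}
    - {"dx": 0, "dy": 0, "dz": 0, "rx": 0, "ry": 0, "rz": 0}

```text
t: 20.45
tcp_pos: [0.4828, -0.102, 0.0453]
tool_rot: [0.787, 0.617, 0.0, -0.0]
force: [0.6, -0.9, -3.3]
finger_gap: 0.442
gripper_force: 61.5
```

```bash
python3 loc.py
```

```text
t 20.45 p [ 0.4828 -0.102   0.0453] F local [ 0.8 -0.7 -3.3] M local [0.01 0.03 0.01]
```

>>> move_arm:
  targets:
    - {"dx": 0, "dy": 0, "dz": -0.02, "rx": 0, "ry": 0, "rz": 0}
    - {"dx": 0, "dy": 0, "dz": -0.02, "rx": 0, "ry": 0, "rz": 0}
    - {"dx": 0, "dy": 0, "dz": -0.02, "rx": 0, "ry": 0, "rz": 0}
    - {"dx": 0, "dy": 0, "dz": 0, "rx": 0, "ry": 0, "rz": 0}
    - {"dx": 0, "dy": 0, "dz": 0, "rx": 0, "ry": 0, "rz": 0}
    - {"dx": 0, "dy": 0, "dz": 0, "rx": 0, "ry": 0, "rz": 0}
    - {"dx": 0, "dy": 0, "dz": 0, "rx": 0, "ry": 0, "rz": 0}
    - {"dx": 0, "dy": 0, "dz": 0, "rx": 0, "ry": 0, "rz": 0}
    - {"dx": 0, "dy": 0, "dz": 0, "rx": 0, "ry": 0, "rz": 0}
    - {"dx": 0, "dy": 0, "dz": 0, "rx": 0, "ry": 0, "rz": 0}

```text
t: 21.7
tcp_pos: [0.4831, -0.1022, 0.0447]
tool_rot: [0.786, 0.618, 0.0, 0.001]
force: [-1.6, 0.2, 6.5]
finger_gap: 0.448
gripper_force: 62.3
```

```bash
python3 loc.py
```

```text
t 21.7 p [ 0.4831 -0.1022  0.0447] F local [-1.6 -0.2  6.5] M local [0.03 0.15 0.23]
```

>>> move_arm:
  targets:
    - {"dx": -0.01, "dy": 0, "dz": 0, "rx": 0, "ry": 0, "rz": 0.02}
    - {"dx": 0, "dy": 0, "dz": -0.02, "rx": 0, "ry": 0, "rz": 0}
    - {"dx": 0, "dy": 0, "dz": -0.015, "rx": 0, "ry": 0, "rz": 0}
    - {"dx": 0, "dy": 0, "dz": 0, "rx": 0, "ry": 0, "rz": 0}
    - {"dx": 0, "dy": 0, "dz": 0, "rx": 0, "ry": 0, "rz": 0}
    - {"dx": 0, "dy": 0, "dz": 0, "rx": 0, "ry": 0, "rz": 0}
    - {"dx": 0, "dy": 0, "dz": 0, "rx": 0, "ry": 0, "rz": 0}
    - {"dx": 0, "dy": 0, "dz": 0, "rx": 0, "ry": 0, "rz": 0}
    - {"dx": 0, "dy": 0, "dz": 0, "rx": 0, "ry": 0, "rz": 0}
    - {"dx": 0, "dy": 0, "dz": 0, "rx": 0, "ry": 0, "rz": 0}

```text
t: 22.95
tcp_pos: [0.4831, -0.1022, 0.0445]
tool_rot: [0.784, 0.621, 0.001, 0.001]
force: [-2.0, 0.6, 12.8]
finger_gap: 0.444
gripper_force: 63.4
```

```bash
python3 loc.py; python3 - <<'E'
from h import *
b=snap('side','s6.png')[130:190,340:420];a=snap('top','t6.png')[190:250,370:450]
cv2.imwrite('pics/c6.png',np.hstack([cv2.resize(cv2.convertScaleAbs(x,alpha=1.4),(400,300),interpolation=2) for x in(b,a)]))
E
```

```text
t 22.95 p [ 0.4831 -0.1022  0.0445] F local [-2.1  0.1 12.8] M local [ 0.05  0.35 -0.24]
```

View pics/c6.png

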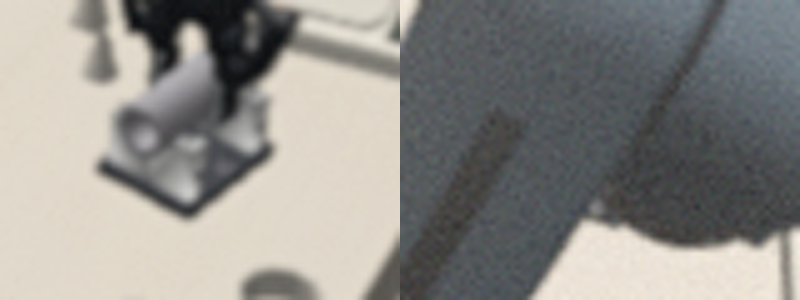

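The sleeve is seated in the V (its end is at side crop 140,130, between the cheek halves). The load is about 16 N down and nearly balanced. I'll take out half of the yaw correction, then hand in.

>>> move_arm:
  targets:
    - {"dx": -0.01, "dy": 0, "dz": 0, "rx": 0, "ry": 0, "rz": -0.01}
    - {"dx": 0, "dy": 0, "dz": 0, "rx": 0, "ry": 0, "rz": 0}
    - {"dx": 0, "dy": 0, "dz": 0, "rx": 0, "ry": 0, "rz": 0}
    - {"dx": 0, "dy": 0, "dz": 0, "rx": 0, "ry": 0, "rz": 0}
    - {"dx": 0, "dy": 0, "dz": 0, "rx": 0, "ry": 0, "rz": 0}
    - {"dx": 0, "dy": 0, "dz": 0, "rx": 0, "ry": 0, "rz": 0}
    - {"dx": 0, "dy": 0, "dz": 0, "rx": 0, "ry": 0, "rz": 0}
    - {"dx": 0, "dy": 0, "dz": 0, "rx": 0, "ry": 0, "rz": 0}
    - {"dx": 0, "dy": 0, "dz": 0, "rx": 0, "ry": 0, "rz": 0}
    - {"dx": 0, "dy": 0, "dz": 0, "rx": 0, "ry": 0, "rz": 0}

```text
t: 24.3
tcp_pos: [0.4831, -0.1022, 0.0446]
tool_rot: [0.785, 0.619, 0.001, 0.001]
force: [-0.8, 0.6, 13.0]
finger_gap: 0.452
gripper_force: 63.1
```

```bash
python3 loc.py; python3 -c "
from station import sensors,order
f=sensors.sense()['force'];
print(order.sign_off() if 8<f[2]<25 and abs(f[0])<5 else f)"
```

```text
t 24.3 p [ 0.4831 -0.1022  0.0446] F local [-1.   0.4 13. ] M local [0.18 0.22 0.1 ]
the job is handed in; nothing more can be done
None
```

The long sleeve was slid onto the gauge pin to the shoulder and drawn off again. It now lies in the V-block groove, still gripped and pressed down with about 16 N; the job was handed in at about 24 s, and no verdict was returned.

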